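# Tip a rinsed canister over to drain

### The arm

A 6-joint arm with a two-finger parallel gripper is mounted at the origin on the work surface. World frame = base frame: x ahead of the robot, y to its left, z up, the work surface at z = 0. Lengths are in m, angles in rad, forces in N, time in s.
With the tool pointing down it reaches from about 0.35 to 0.85 m from the base axis. Payload 8.1 kg.
Tool frame: the origin (TCP) lies midway between the tips of the shut fingers; the grasp point (between the pads) lies 19 mm behind it; z points along the fingers, y is the line along which they close (so a half turn about z gives the same grasp; the last joint's range is limited). The gripper opens to 93 mm and grips with 3 to 60 N. Pads are 15 mm wide; open, the fingers measure 128 mm over their backs; the gripper's body (75 mm by 188 mm) begins 65 mm behind the grasp point.
Start: joints at [-1.295, 0.13, 1.488, -0, 1.523, -0.085], TCP at [0.212, -0.561, 0.219] pointing down, gripper open.
Joint ranges: [-2.96, 2.96], [-0.89, 2.26], [0.02, 2.5], [-1.34, 4.48], [0, 2.73], [-2.66, 2.66]. Speed limits (rad/s): [2.39, 2.39, 2.79, 3.14, 3.14, 3.14].

### API

Orientations are given as a rotation vector (axis times angle).
In Python, from plant import read_state, read_camera, get_calibration, close_job gives the robot as it stands.
- The arm moves only by the shell command python3 -m crank 'ROWS' [FORCE]. ROWS is JSON, a list that holds one entry, the list of rows, each a list of 7 numbers: the gripper's target within -1 to 1 (fully open at 1, half-way at 0, shut at -1), then the shift along the tool's x, y, z as a fraction of full scale, then the turn, a rotation vector about the tool's x, y, z as a fraction of full scale. In form: [[[grip, x, y, z, rx, ry, rz], ...]]. A call has exactly 5 rows; each row is the pose to reach, as a shift and turn from the pose commanded when the call began, along the tool's axes at that moment; what a row does not reach only later rows make up. Full scale, the value 1, is 0.5 m for a shift and 90 degrees for a turn. A row lasts 1/8 s, in which the tool goes at most 62.5 mm and 10.7 degrees, less where a joint would pass 70% of its speed; a pose out of reach is approached as far as the arm can. A call with a number of a shift or a turn outside -1 to 1 is refused whole. A call with a gripper value outside its range is refused whole. The fingers move at their own pace and stop on an object; FORCE is the grip in N (left out, the last holds). Time passes only in rows, so rows that repeat a pose let the fingers close, or fill a call up. It gives the time, the measured TCP pose, the force, the opening and the grip force at its end, in the units of the state.
- read_state(): the state, without advancing time (a new reading comes with each control period).
- read_camera(name): name is "side" or "top" or "wrist"; returns the picture (420x560x3 uint8, red, green, blue); there is no depth.
- get_calibration(name): a dict with "fx", "fy", "cx", "cy" (pixels), "eye" and "orientation" of the camera in the world; the wrist camera has in their place "mount" (4x4, takes a point from camera to tool coordinates, whose origin is the TCP and whose axes are the flange's). Camera axes: x right, y down, z forward; pixel columns grow to the right and rows downward; lengths in m; the calibration is good to about 2 mm. The wrist camera is an equidistant fisheye: a pixel r from the principal point sees the ray r / f radians off the axis. A picture is of the moment at which its call begins: read the wrist's pose just before it. get_calibration takes no time and is no camera call.
- close_job(): hands the job in; it is judged then, once.
The state is a dict: "t": time; "q": joint angles; "dq": joint speeds; "joint_torque": joint torques, N m; "tool_pos": TCP position; "orientation": TCP orientation; "force": force on the tool from outside, world axes, zero at the start; "wrist_torque": the same for the moment, N m; "opening": finger opening in m; "gripper_force": force on a finger pad.
Only numpy, scipy, OpenCV 4.12 (cv2) and the standard library are available. Lean on these libraries where they do the work, as an engineer would, in place of code of your own. Each camera call takes 0.05 s, during which the arm holds its last target. There are 200 camera calls.

### The job

The tall, open square canister has been rinsed and stands upright on the draining tray. Push it over with the fingertips so that it lies on its side along the tray with its open mouth towards the spout, then push it along until its rim is against the end lip, square to it and with the mouth roughly centred on the spout gap. Only push it, never pick it up, and leave the other things alone.

Things in the scene. Friction and masses are not known exactly. Their poses are not given: they have to be found in the camera images.
- tray: Fixed draining tray, metal, black rubber floor at z = 22 (all sizes in mm). Origin on the bench under it, z up, +x to the spout. Floor from the open rear end (x -175, no rim) to the end lip (inner face x +150, 6 thick, 16 above the floor, 30 wide gap at y = 0 with the spout). Side rims 16 above the floor, inner faces y +/-70, outer +/-78. White pan past the lip, x 160 to 230, 130 wide, 15 high.
- canister: Loose open square steel canister, 70 x 70 x 170 mm tall, 3 mm thick, 0.25 to 0.42 kg. Origin: centre of its bottom's outside; z to the mouth. Starts upright near the tray's rear end, faces within 4 degrees of the tray's axes. Pushed near the top it tips about its lower edge and falls by itself past 22 degrees; pushed low it slides. Lying, it slides when its bottom is pushed with 1.5 to 5 N.
- rim (a point): Centre of the canister's mouth, in the plane of the rim, 170 mm from its origin along its z.
- lidded_pot: Bystander: round stainless pot with a lid and a small knob, 86 mm across, 118 mm high, on the bench beside the tray. Origin at the centre of its underside.
- short_canister: Bystander: short open square stainless canister, 70 x 70 x 90 mm high, on the bench beside the tray. Origin at the centre of its underside.
- scrub_brush: Bystander: white-handled brush, about 170 mm long, lying on the bench beside the rear half of the tray. Origin on its underside, its length along x.

How it is judged:
By the outcome, as a careful person would: the job done as asked, in the order asked, and still so for the second after the job is handed in, with the robot touching nothing.
It also fails if it takes over 48 s, if anything falls off the work surface, if the arm or the gripper's body presses on something with over 40 N, if the wrist force passes 120 N, or if a joint passes its speed limit or range.

## Working session

There is one attempt and no reset: what is moved stays moved. The work goes in short steps, Python scripts to look and compute and a shell command to move; the robot and the scene stay as the last step left them, time stands still between calls to the robot, and variables do not carry over. Pictures are saved under pics/ and viewed, at most 10 in all, crops included, and the job is handed in when it is done.

```bash
mkdir -p pics; python3 - <<'E'
from plant import *
import cv2
s=read_state();print(s)
for n in("top","side"):
    print(n,get_calibration(n)); cv2.imwrite(f"pics/{n}0.png",read_camera(n)[...,::-1])
print(get_calibration("wrist"))
E
```

```text
{'t': 0.0, 'q': array([-1.29538812e+00,  1.31142838e-01,  1.48927204e+00,  2.06404493e-05,
        1.52300335e+00, -8.54090643e-02]), 'dq': array([ 0.00157882,  0.00125058, -0.00135514,  0.00018423, -0.0003787 ,
       -0.0008087 ]), 'joint_torque': array([ 2.63576017e-03, -5.59845006e+01, -4.91755557e+01,  7.70347752e-02,
        3.55143403e-02, -1.79013441e-04]), 'tool_pos': array([ 0.21169151, -0.56080789,  0.21760238]), 'orientation': array([-3.08881653e+00, -5.63372981e-01,  2.39635154e-04]), 'force': array([ 0.01591784, -0.07955252,  0.83460962]), 'wrist_torque': array([-0.02314587,  0.01405364, -0.06147449]), 'gripper_force': 0.0, 'opening': 0.09250802488163024}
top {'fx': 380.54391968084917, 'fy': 380.54391968084917, 'cx': 281.7648647825048, 'cy': 212.4145001386041, 'eye': array([0.42806236, 0.05755491, 0.90552456]), 'orientation': array([-1.95117615,  2.25345299, -0.24638355])}
side {'fx': 410.91103839538374, 'fy': 410.91103839538374, 'cx': 283.48275820024696, 'cy': 214.09375727241598, 'eye': array([0.22768485, 0.4661919 , 0.69166801]), 'orientation': array([-0.8878247 ,  2.55268505, -1.04697449])}
{'fx': 325.19226210127806, 'fy': 325.19226210127806, 'cx': 279.27590031183394, 'cy': 213.07368695203346, 'mount': array([[ 1.26394658e-03, -9.64158225e-01, -2.65324933e-01,
         7.38185503e-02],
       [ 9.99999198e-01,  1.19609283e-03,  4.17310281e-04,
        -1.80521243e-04],
       [-8.49998888e-05, -2.65325247e-01,  9.64158963e-01,
        -1.66076373e-01],
       [ 0.00000000e+00,  0.00000000e+00,  0.00000000e+00,
         1.00000000e+00]])}
```

View pics/top0.png

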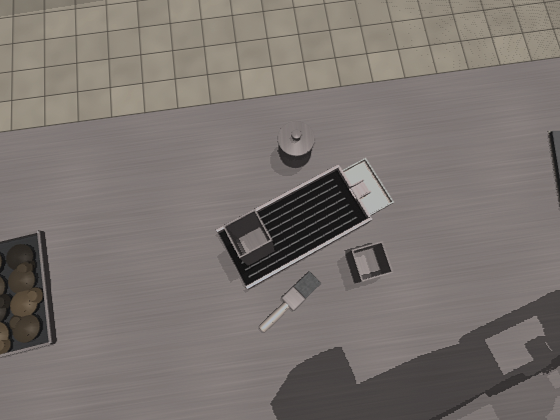

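View pics/side0.png

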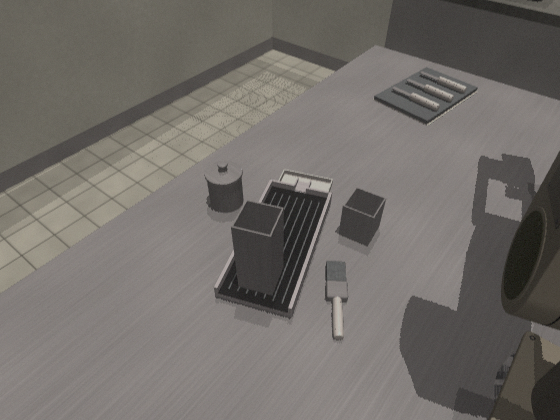

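The top view shows the tray running from its rear corners (218,232) and (247,286) to its lip near (340,167) and (371,218). The canister is upright near the rear, against the upper rim, with its mouth around (225-272, 212-262). The pot (296,150), short canister (368,262) and brush (290,300) are all beside the tray. The side view shows the same layout. I'll zoom in to measure.

```bash
python3 - <<'E'
import cv2
a=cv2.imread("pics/top0.png")[150:295,208:398]
cv2.imwrite("pics/topc.png",cv2.convertScaleAbs(cv2.resize(a,None,fx=4,fy=4,interpolation=cv2.INTER_CUBIC),alpha=1.5))
a=cv2.imread("pics/side0.png")[168:313,200:390]
cv2.imwrite("pics/sidec.png",cv2.convertScaleAbs(cv2.resize(a,None,fx=4,fy=4,interpolation=cv2.INTER_CUBIC),alpha=1.6))
E
```

```text
(no output)
```

View pics/topc.png

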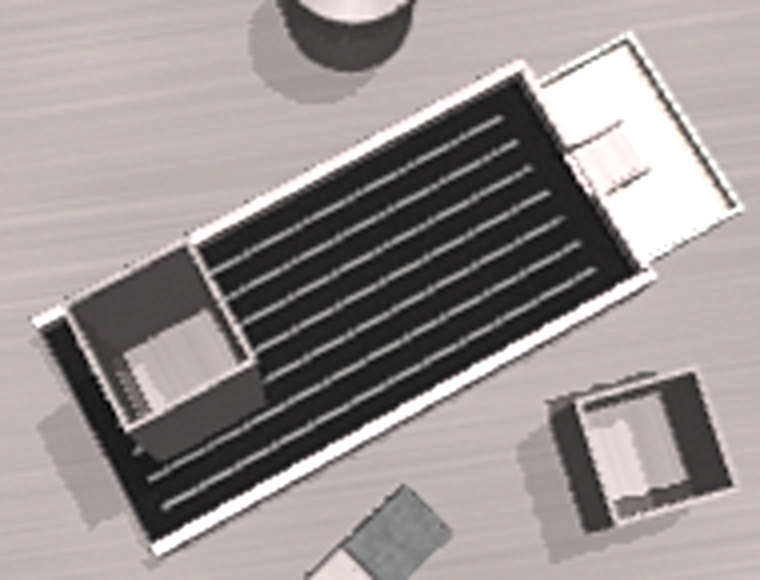

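View pics/sidec.png

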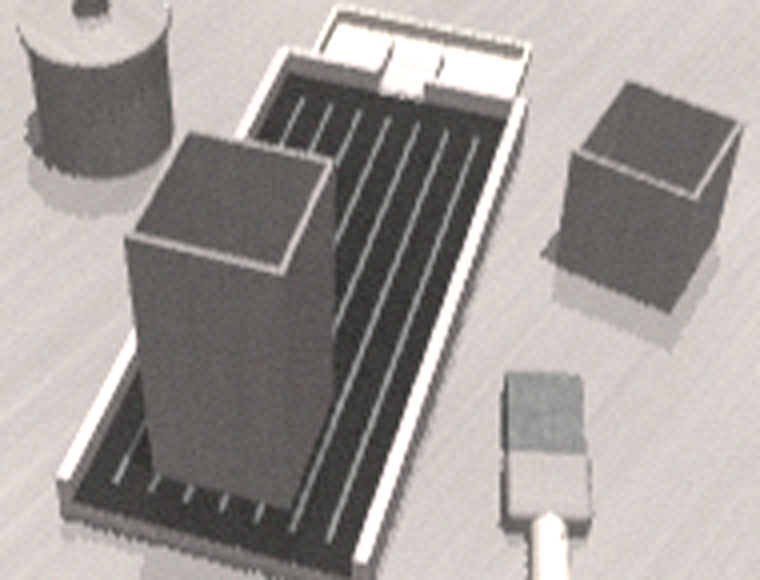

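The crops give the outer corners of the tray rims and of the canister's mouth in both views. I'll fit the poses from those.

```bash
cat > h.py <<'E'
import numpy as np
from plant import *
from scipy.optimize import least_squares
from scipy.spatial.transform import Rotation as R
def proj(n,P):
    c=get_calibration(n); p=(np.atleast_2d(P)-c["eye"])@R.from_rotvec(c["orientation"]).as_matrix()
    return np.c_[c["fx"]*p[:,0]/p[:,2]+c["cx"],c["fy"]*p[:,1]/p[:,2]+c["cy"]]
def place(v,L):
    L=np.array(L,float); return L@R.from_rotvec([0,0,v[2]]).as_matrix().T+[v[0],v[1],0]
def back(n,uv,z):
    c=get_calibration(n);uv=np.atleast_2d(uv)
    d=np.c_[(uv[:,0]-c["cx"])/c["fx"],(uv[:,1]-c["cy"])/c["fy"],np.ones(len(uv))]@R.from_rotvec(c["orientation"]).as_matrix().T
    return c["eye"]+d*((z-c["eye"][2])/d[:,2])[:,None]
def fit(obs,v0):
    f=lambda v:np.concatenate([(proj(n,place(v,L))-uv).ravel() for n,L,uv in obs])
    r=least_squares(f,v0); return r.x,r.fun
E
python3 - <<'E'
from h import *
T=lambda a:np.array(a)/4+[208,150]-.375
S=lambda a:np.array(a)/4+[200,168]-.375
tc=T([(35,322),(155,555),(655,272),(520,62)]);p=back("top",tc,.038);print(p)
d=p[2]-p[1];yaw=np.arctan2(d[1],d[0]);c=p.mean(0)
L=[(-.175,.078,.038),(-.175,-.078,.038),(.156,-.078,.038),(.156,.078,.038)]
if np.cross(d,p[0]-p[1])[2]<0:print("flip");
ts=S([(60,475),(358,572),(525,100),(285,50)])
t,r=fit([("top",L,tc),("side",L,ts)],[*c[:2],yaw]);print("tray",t,np.degrees(t[2]),r.round(1))
h=.035
M=[(-h,h,.192),(h,h,.192),(h,-h,.192),(-h,-h,.192)]
k,r=fit([("top",M,T([(63,305),(188,240),(258,362),(132,432)])),("side",M[3:]+M[2:3]+M[1:2]+M[:1],S([(283,272),(335,157),(193,133),(125,238)]))],[*c[:2],yaw]);print("can",k,np.degrees(k[2]),r.round(1))
R2=R.from_rotvec([0,0,-t[2]]).as_matrix()
print("can in tray",R2@[k[0]-t[0],k[1]-t[1],0],np.degrees(k[2]-t[2]))
for nm,uv,z in(("short",T([(575,398),(697,373),(735,485),(615,525)]),.09),("knob",[(296,134)],.118),("brush",[(310,282),(265,326)],.02)):
    q=back("top",uv,z);print(nm,q.round(3).tolist(),((q-[*t[:2],0])@R2.T).round(3).tolist())
s=read_state();print(R.from_rotvec(s["orientation"]).as_matrix())
E
```

```text
[[ 0.60385217  0.19068937  0.038     ]
 [ 0.4625747   0.13802549  0.038     ]
 [ 0.58143063 -0.16974836  0.038     ]
 [ 0.71976646 -0.11460125  0.038     ]]
tray [ 0.59522632  0.00367082 -1.21236218] -69.46323641007578 [-1.9 -1.  -0.9  0.9  0.4  1.9 -0.  -1.3 -1.8  0.5  2.4 -1.7  1.5 -0.6
 -1.1 -1.6]
can [ 0.55847957  0.10974799 -1.20761853] -69.19144524135898 [-1.   0.2  0.1 -0.9  0.   0.1 -1.3  0.6  1.1  0.4  1.   0.3 -1.3 -2.2
  0.5 -0.7]
can in tray [-0.11222675  0.00280136  0.        ] 0.27179116871680176
short [[0.51, -0.1, 0.09], [0.514, -0.168, 0.09], [0.453, -0.176, 0.09], [0.441, -0.109, 0.09]] [[0.068, -0.116, 0.09], [0.132, -0.136, 0.09], [0.118, -0.196, 0.09], [0.051, -0.184, 0.09]]
knob [[0.778, -0.02, 0.118]] [[0.086, 0.163, 0.118]]
brush [[0.457, -0.006, 0.02], [0.375, 0.109, 0.02]] [[-0.039, -0.133, 0.02], [-0.175, -0.169, 0.02]]
[[ 9.35623723e-01  3.52998658e-01 -4.42478507e-04]
 [ 3.52998902e-01 -9.35622352e-01  1.60907537e-03]
 [ 1.54008665e-04 -1.66168352e-03 -9.99998608e-01]]
```

The fit puts the canister at tray (-112, +3) mm, almost square. The tool's y axis already runs along tray +x. I'll lift and travel towards the rear end, and later turn -90° so that the two half-open fingers push side by side.

```bash
python3 -m crank '[[[-0.35,0.07,-0.07,-0.06,0,0,0],[-0.35,0.15,-0.15,-0.1,0,0,0],[-0.35,0.23,-0.24,-0.14,0,0,0],[-0.35,0.31,-0.32,-0.17,0,0,0],[-0.35,0.39,-0.4,-0.2,0,0,0]]]'
cat >> h.py <<'E'
TR=np.array([.5952,.0037,-1.2124])
def tray(P): return R.from_rotvec([0,0,-TR[2]]).apply(np.array(P)-[TR[0],TR[1],0])
def goal(g,yaw90=True):
    "shift in tool axes (fractions) to tray-frame point g, and turn about tool z to have tool y = tray y"
    s=read_state(); o=R.from_rotvec(s["orientation"]); w=R.from_rotvec([0,0,TR[2]]).apply(g)+[TR[0],TR[1],0]
    d=o.inv().apply(w-s["tool_pos"])/.5
    want=R.from_rotvec([0,0,TR[2]])*R.from_matrix([[-1,0,0],[0,1,0],[0,0,-1]])
    print("t",s["t"],"tray",tray(s["tool_pos"]).round(4),"F",s["force"].round(1),"shift",d.round(4),"turn",((o.inv()*want).as_rotvec()/(np.pi/2)).round(4),"q",s["q"].round(2))
E
python3 -c "
from h import *
goal([-.20,.003,.318])"
```

```text
t: 0.72
tool_pos: [0.324, -0.3036, 0.3189]
orientation: [-3.091, -0.563, -0.0]
force: [0.7, -1.2, 0.6]
opening: 0.0474
gripper_force: 0.0
t 0.725 tray [ 0.1926 -0.3618  0.3189] F [ 0.7 -1.2  0.6] shift [ 0.7312 -0.7837  0.002 ] turn [ 1.000e-04 -1.000e-04 -9.987e-01] q [-0.87 -0.32  1.73  0.    1.73  0.34]
```

```bash
python3 -m crank '[[[-0.35,0.08,-0.08,0,0,0,0],[-0.35,0.16,-0.17,0,0,0,0],[-0.35,0.24,-0.25,0,0,0,-0.1],[-0.35,0.32,-0.34,0,0,0,-0.2],[-0.35,0.4,-0.42,0,0,0,-0.3]]]'
python3 -c "
from h import *
goal([-.20,.003,.318])"
```

```text
t: 1.35
tool_pos: [0.4369, -0.0363, 0.3185]
orientation: [2.87, 1.277, 0.0]
force: [-0.3, -0.8, 0.4]
opening: 0.0303
gripper_force: 0.0
t 1.35 tray [-0.0181 -0.1623  0.3185] F [-0.3 -0.8  0.4] shift [ 0.4611 -0.1705  0.001 ] turn [ 1.00e-04  0.00e+00 -6.95e-01] q [-0.2  -0.33  1.74 -0.    1.73  0.53]
```

```bash
python3 -m crank '[[[-0.35,0.1,-0.035,0,0,0,-0.11],[-0.35,0.2,-0.07,0,0,0,-0.22],[-0.35,0.3,-0.11,0,0,0,-0.33],[-0.35,0.4,-0.15,0,0,0,-0.44],[-0.35,0.46,-0.17,0,0,0,-0.55]]]'
python3 -c "
from h import *
goal([-.20,.003,.160])"
```

```text
t: 1.98
tool_pos: [0.5287, 0.1914, 0.3178]
orientation: [-2.069, -2.363, 0.001]
force: [0.2, 0.4, 1.0]
opening: 0.0304
gripper_force: 0.0
t 1.975 tray [-0.1991  0.0036  0.3178] F [0.2 0.4 1. ] shift [ 0.0014 -0.0011  0.3155] turn [-0.0008 -0.0002 -0.1436] q [0.26 0.01 1.44 0.   1.7  0.12]
```

```bash
python3 -m crank '[[[-0.35,0,0,0.08,0,0,-0.08],[-0.35,0,0,0.16,0,0,-0.144],[-0.35,0,0,0.24,0,0,-0.144],[-0.35,0.001,-0.001,0.31,0,0,-0.144],[-0.35,0.001,-0.001,0.315,0,0,-0.144]]]'
python3 - <<'E'
from h import *
import cv2
goal([-.15,.003,.160])
a=read_camera("top")[150:295,178:368];
cv2.imwrite("pics/t2.png",cv2.convertScaleAbs(cv2.resize(a[...,::-1],None,fx=4,fy=4,interpolation=cv2.INTER_CUBIC),alpha=1.5))
E
```

```text
t: 2.6
tool_pos: [0.5256, 0.1887, 0.1575]
orientation: [-1.796, -2.572, 0.008]
force: [0.6, -0.5, 1.2]
opening: 0.0307
gripper_force: 0.0
t 2.6 tray [-0.1977 -0.0003  0.1575] F [ 0.6 -0.5  1.2] shift [-0.0954  0.0072 -0.0052] turn [-0.0044 -0.0005 -0.0044] q [ 0.25  0.06  1.67  0.    1.41 -0.1 ]
```

View pics/t2.png

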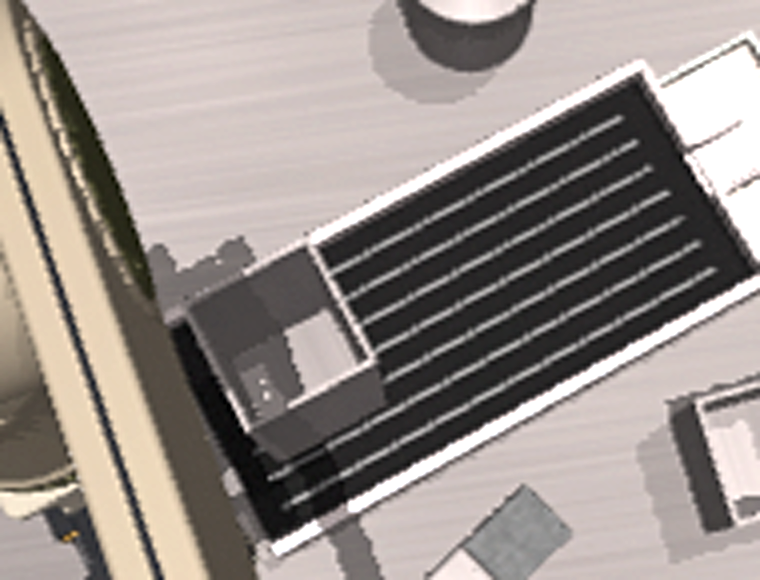

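The gripper is behind the canister and parallel to its rear face, whose top edge runs from (188,312) to (250,430). Now I push near the top.

```bash
python3 -m crank '[[[-0.35,-0.03,0.006,-0.005,0,0,-0.004],[-0.35,-0.06,0.006,-0.005,0,0,-0.004],[-0.35,-0.07,0.006,-0.005,0,0,-0.004],[-0.35,-0.08,0.006,-0.005,0,0,-0.004],[-0.35,-0.09,0.006,-0.005,0,0,-0.004]]]'
python3 -m crank '[[[-0.35,-0.01,0,0,0,0,0],[-0.35,-0.02,0,0,0,0,0],[-0.35,-0.03,0,0,0,0,0],[-0.35,-0.04,0,0,0,0,0],[-0.35,-0.05,0,0,0,0,0]]]'
python3 -c "
from h import *
goal([-.11,.003,.160])"
```

```text
t: 3.28
tool_pos: [0.5466, 0.1482, 0.1639]
orientation: [-1.791, -2.581, -0.001]
force: [-1.1, 1.3, 1.3]
opening: 0.0302
gripper_force: 0.7
t: 3.9
tool_pos: [0.5553, 0.1244, 0.1636]
orientation: [-1.791, -2.581, 0.0]
force: [0.1, 0.6, 0.7]
opening: 0.0301
gripper_force: 0.5
t 3.9 tray [-0.127   0.0049  0.1636] F [0.1 0.6 0.7] shift [-0.034  -0.0038  0.0072] turn [-0.0001  0.     -0.0005] q [ 0.13  0.08  1.64 -0.    1.42 -0.23]
```

```bash
python3 -m crank '[[[-0.35,-0.01,0,0,0,0,0],[-0.35,-0.02,0,0,0,0,0],[-0.35,-0.03,0,0,0,0,0],[-0.35,-0.04,0,0,0,0,0],[-0.35,-0.05,0,0,0,0,0]]]'
python3 -m crank '[[[-0.35,-0.01,0,0,0,0,0],[-0.35,-0.02,0,0,0,0,0],[-0.35,-0.03,0,0,0,0,0],[-0.35,-0.03,0,0,0,0,0],[-0.35,-0.03,0,0,0,0,0]]]'
python3 - <<'E'
from h import *
import cv2
goal([-.20,.003,.160])
a=read_camera("side")[150:330,180:420]
cv2.imwrite("pics/s3.png",cv2.convertScaleAbs(cv2.resize(a[...,::-1],None,fx=3,fy=3,interpolation=cv2.INTER_CUBIC),alpha=1.5))
E
```

```text
t: 4.53
tool_pos: [0.564, 0.101, 0.1636]
orientation: [-1.791, -2.581, 0.0]
force: [-0.3, 0.3, 0.5]
opening: 0.0302
gripper_force: 0.1
t: 5.15
tool_pos: [0.5692, 0.0873, 0.1636]
orientation: [-1.791, -2.581, -0.0]
force: [-0.3, -0.3, -0.2]
opening: 0.0301
gripper_force: 0.0
t 5.15 tray [-0.0874  0.005   0.1636] F [-0.3 -0.3 -0.2] shift [ 0.2251 -0.0041  0.0073] turn [-0.     -0.0001 -0.0005] q [ 0.06  0.1   1.63  0.    1.42 -0.29]
```

View pics/s3.png

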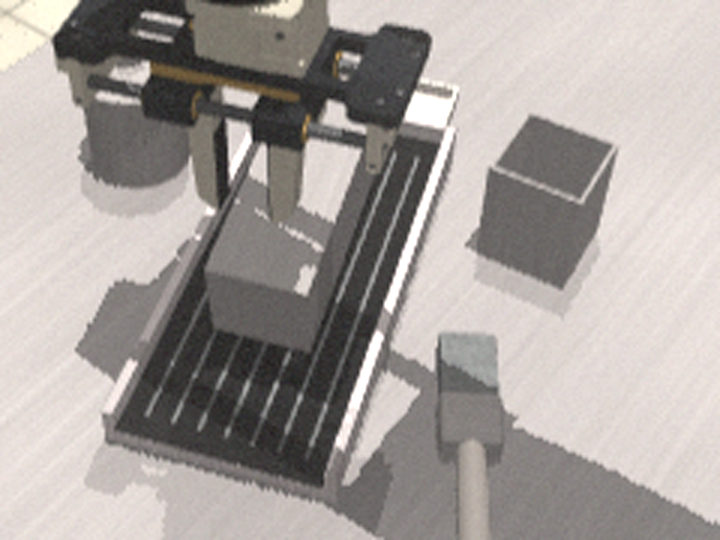

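The canister has fallen onto its side, with its bottom facing rearward. The bottom face's upper corners are at (207,265) and (308,293), and the fingers are clear above it. I'll back off, drop behind it and measure again.

```bash
python3 -c "
from h import *
p=back('side',np.array([(207,265),(308,293)])/3+[180,150]-.33,.092);print(tray(p).round(4))
p=back('side',np.array([(217,335),(312,350)])/3+[180,150]-.33,.022);print(tray(p).round(4))"
python3 -m crank '[[[-0.35,0.06,0,0,0,0,0],[-0.35,0.12,0,0,0,0,0],[-0.35,0.17,0,0,0,0,0],[-0.35,0.17,0,0.08,0,0,0],[-0.35,0.17,0,0.16,0,0,0]]]'
python3 - <<'E'
from h import *
import cv2
goal([-.12,.003,.055])
a=read_camera("top")[150:295,208:398];
cv2.imwrite("pics/t4.png",cv2.convertScaleAbs(cv2.resize(a[...,::-1],None,fx=4,fy=4,interpolation=cv2.INTER_CUBIC),alpha=1.5))
E
```

```text
[[-0.0824  0.0379  0.092 ]
 [-0.0846 -0.0312  0.092 ]]
[[-0.0836  0.0342  0.022 ]
 [-0.0757 -0.0315  0.022 ]]
t: 5.82
tool_pos: [0.5399, 0.1677, 0.0835]
orientation: [1.788, 2.581, 0.002]
force: [0.0, -0.1, 0.2]
opening: 0.0303
gripper_force: 0.0
t 5.825 tray [-0.173   0.0057  0.0835] F [ 0.  -0.1  0.2] shift [-0.106  -0.0057  0.057 ] turn [0.0013 0.0002 0.0003] q [ 0.21  0.14  1.73  0.    1.27 -0.15]
```

View pics/t4.png

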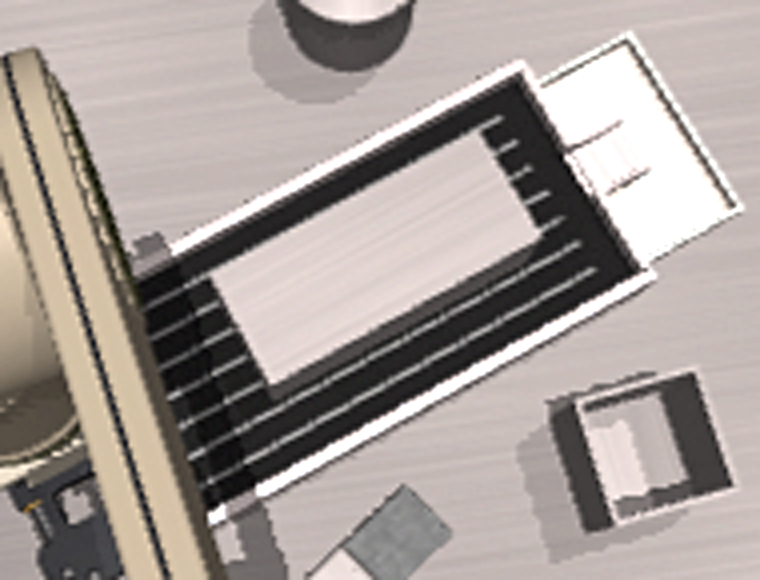

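The canister lies along the tray, mouth towards the spout. Its top-face corners are (212,275), (272,383), (543,232) and (482,128).

```bash
python3 - <<'E'
from h import *
T=lambda a:np.array(a)/4+[208,150]-.375
L=[(-.175,.078,.038),(-.175,-.078,.038),(.156,-.078,.038),(.156,.078,.038)]
t,r=fit([("top",L,T([(35,322),(155,555),(655,272),(520,62)]))],TR);print(t,r.round(1))
h=.035;C=[(-.085,h,.092),(-.085,-h,.092),(.085,-h,.092),(.085,h,.092)]
k,r=fit([("top",C,T([(212,275),(272,383),(543,232),(482,128)]))],TR);print(k,r.round(1))
for v in(t,TR): print(R.from_rotvec([0,0,-v[2]]).apply([k[0]-v[0],k[1]-v[1],0]),np.degrees(k[2]-v[2]))
E
```

```text
[ 0.59560192  0.00218652 -1.20466723] [-1.3 -0.6  0.3  1.1  0.9  1.1  0.1 -1.8]
[ 0.60391732 -0.00792061 -1.20526418] [-0.1 -0.6  0.4  0.3  0.4  0.5 -0.6 -0.2]
[0.01241418 0.00414586 0.        ] -0.03420259287760326
[0.01394004 0.00408723 0.        ] 0.40885251034292663
```

The rim is about 52 mm short of the lip, the yaw is about 0 and y is about +4 mm. I'll drop down and push on the bottom face with both fingers.

```bash
python3 -m crank '[[[-0.35,0,-0.003,0.066,0,0,0],[-0.35,-0.05,-0.003,0.066,0,0,0],[-0.35,-0.1,-0.003,0.066,0,0,0],[-0.35,-0.14,-0.003,0.066,0,0,0],[-0.35,-0.16,-0.003,0.066,0,0,0]]]'
python3 -m crank '[[[-0.35,-0.016,0,0,0,0,0],[-0.35,-0.032,0,0,0,0,0],[-0.35,-0.048,0,0,0,0,0],[-0.35,-0.064,0,0,0,0,0],[-0.35,-0.08,0,0,0,0,0]]]'
python3 -c "
from h import *
goal([-.03,.004,.05])"
```

```text
t: 6.5
tool_pos: [0.5667, 0.0905, 0.0512]
orientation: [1.792, 2.58, 0.001]
force: [0.1, -1.3, 0.6]
opening: 0.0298
gripper_force: 0.0
t: 7.12
tool_pos: [0.5803, 0.0539, 0.0508]
orientation: [-1.79, -2.581, -0.001]
force: [-2.0, 4.8, 3.6]
opening: 0.0303
gripper_force: 2.5
t 7.125 tray [-0.0522  0.0036  0.0508] F [-2.   4.8  3.6] shift [-0.0444  0.0008  0.0017] turn [ 0.0002 -0.0002 -0.0003] q [ 0.    0.23  1.7   0.    1.22 -0.35]
```

```bash
python3 -m crank '[[[-0.35,-0.007,0,0,0,0,0],[-0.35,-0.014,0,0,0,0,0],[-0.35,-0.021,0,0,0,0,0],[-0.35,-0.027,0,0,0,0,0],[-0.35,-0.033,0,0,0,0,0]]]'
python3 -m crank '[[[-0.35,-0.002,0,0,0,0,0],[-0.35,-0.004,0,0,0,0,0],[-0.35,-0.006,0,0,0,0,0],[-0.35,-0.008,0,0,0,0,0],[-0.35,-0.01,0,0,0,0,0]]]'
python3 -c "
from h import *
goal([-.03,.004,.05])"
```

```text
t: 7.75
tool_pos: [0.586, 0.0386, 0.0508]
orientation: [-1.791, -2.581, -0.001]
force: [-1.4, 5.4, 4.1]
opening: 0.0298
gripper_force: 2.7
t: 8.38
tool_pos: [0.5877, 0.0341, 0.0508]
orientation: [-1.791, -2.581, -0.001]
force: [-3.2, 5.6, 4.1]
opening: 0.0302
gripper_force: 2.8
t 8.375 tray [-0.0311  0.0036  0.0508] F [-3.2  5.6  4.1] shift [-0.0022  0.0008  0.0017] turn [ 0.0001 -0.0002 -0.0004] q [-0.03  0.24  1.68  0.    1.22 -0.39]
```

Not yet at the lip, so I'll continue in 1 mm steps until the force rises.

```bash
for i in 1; do python3 -m crank '[[[-0.35,-0.0015,0,0,0,0,0],[-0.35,-0.003,0,0,0,0,0],[-0.35,-0.0045,0,0,0,0,0],[-0.35,-0.006,0,0,0,0,0],[-0.35,-0.006,0,0,0,0,0]]]'; done; python3 -c "
from h import *
goal([-.03,.004,.05])"
```

```text
t: 9.0
tool_pos: [0.5887, 0.0312, 0.0508]
orientation: [-1.791, -2.581, -0.0]
force: [-1.4, 5.5, 4.5]
opening: 0.0301
gripper_force: 2.5
t 9.0 tray [-0.028   0.0036  0.0508] F [-1.4  5.5  4.5] shift [0.004  0.0009 0.0016] turn [ 0.0001 -0.0001 -0.0004] q [-0.03  0.24  1.68  0.    1.22 -0.39]
```

```bash
python3 -m crank '[[[-0.35,-0.0015,0,0,0,0,0],[-0.35,-0.003,0,0,0,0,0],[-0.35,-0.0045,0,0,0,0,0],[-0.35,-0.006,0,0,0,0,0],[-0.35,-0.006,0,0,0,0,0]]]'; python3 - <<'E'
from h import *
import cv2
goal([-.03,.004,.05])
a=read_camera("top")[150:295,208:398];
cv2.imwrite("pics/t5.png",cv2.convertScaleAbs(cv2.resize(a[...,::-1],None,fx=4,fy=4,interpolation=cv2.INTER_CUBIC),alpha=1.5))
E
```

```text
t: 9.62
tool_pos: [0.5888, 0.0309, 0.0508]
orientation: [-1.788, -2.579, -0.003]
force: [-7.1, 16.6, 9.6]
opening: 0.0304
gripper_force: 8.6
t 9.625 tray [-0.0277  0.0035  0.0508] F [-7.1 16.6  9.6] shift [0.0045 0.001  0.0017] turn [-0.0003 -0.0026  0.0001] q [-0.04  0.24  1.68  0.    1.22 -0.4 ]
```

View pics/t5.png

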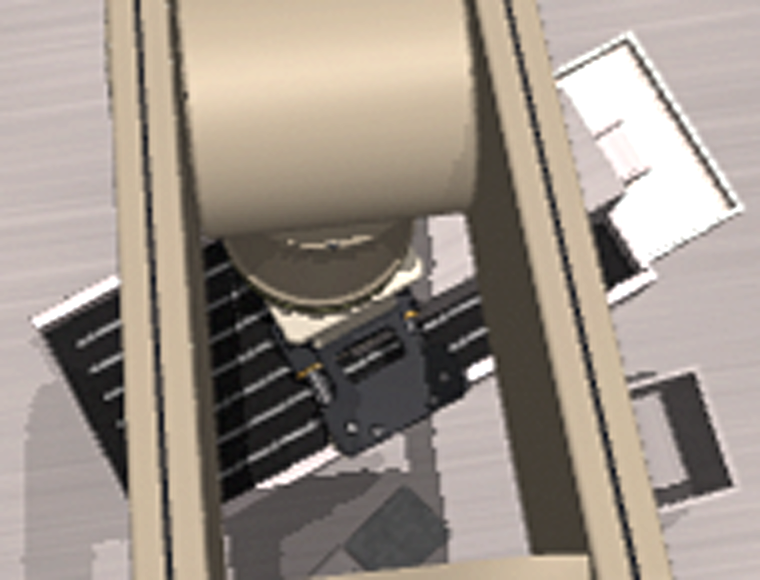

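The force rose to 18 N with the tool stalled, so the rim is on the lip (the arm hides it in this view). I'll back away, rise and check.

```bash
python3 -m crank '[[[-0.35,0.004,0,0,0,0,0],[-0.35,0.012,0,0,0,0,0],[-0.35,0.05,0,0,0,0,0],[-0.35,0.13,0,0,0,0,0],[-0.35,0.23,0,0,0,0,0]]]'
python3 -m crank '[[[-0.35,0.08,0,-0.06,0,0,0],[-0.35,0.1,0,-0.16,0,0,0],[-0.35,0.1,0,-0.27,0,0,0],[-0.35,0.1,0,-0.3,0,0,0],[-0.35,0.1,0,-0.3,0,0,0]]]'
python3 - <<'E'
from h import *
import cv2
goal([-.03,.004,.05])
a=read_camera("top")[150:295,208:398];
cv2.imwrite("pics/t6.png",cv2.convertScaleAbs(cv2.resize(a[...,::-1],None,fx=4,fy=4,interpolation=cv2.INTER_CUBIC),alpha=1.5))
E
```

```text
t: 10.3
tool_pos: [0.5487, 0.1368, 0.0504]
orientation: [1.793, 2.579, -0.0]
force: [0.8, 1.2, -0.4]
opening: 0.0303
gripper_force: 0.0
t: 10.92
tool_pos: [0.5323, 0.1832, 0.2015]
orientation: [1.79, 2.58, 0.002]
force: [0.0, -0.2, 0.1]
opening: 0.0301
gripper_force: 0.0
t 10.925 tray [-0.1902  0.0041  0.2015] F [ 0.  -0.2  0.1] shift [-0.3202 -0.0007  0.3032] turn [ 0.0014  0.0003 -0.0004] q [ 0.24  0.04  1.62 -0.    1.48 -0.12]
```

View pics/t6.png

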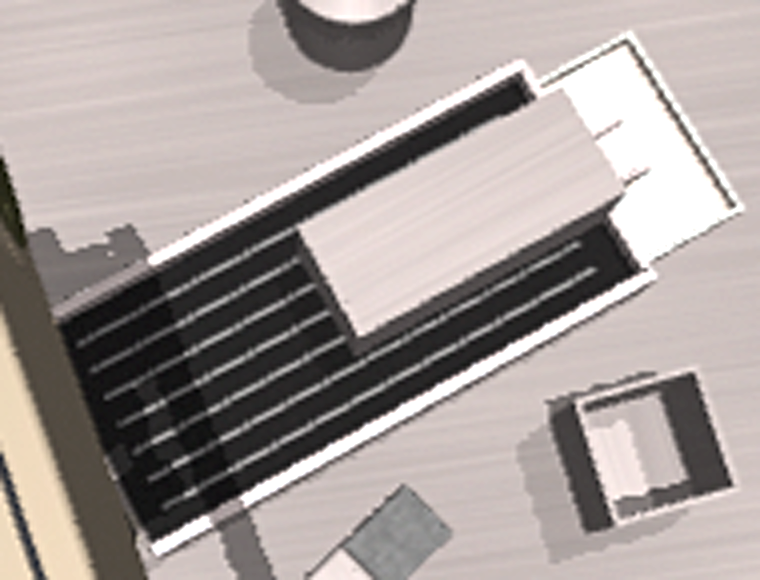

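The canister lies with its rim at the lip. Its top-face corners are (300,230), (358,340), (625,190) and (565,90).

```bash
python3 - <<'E'
from h import *
T=lambda a:np.array(a)/4+[208,150]-.375
t=np.array([.5956,.0022,-1.2047])
h=.035;C=[(-.085,h,.092),(-.085,-h,.092),(.085,-h,.092),(.085,h,.092)]
k,r=fit([("top",C,T([(300,230),(358,340),(625,190),(565,90)]))],TR);print(k,r.round(1))
for v in(t,TR): print(R.from_rotvec([0,0,-v[2]]).apply([k[0]-v[0],k[1]-v[1],0]),np.degrees(k[2]-v[2]))
E
```

```text
[ 0.6206463  -0.05774961 -1.21178235] [-0.7 -0.1  0.4 -0.1  0.8  0.8 -0.5 -0.6]
[0.06494277 0.00192618 0.        ] -0.4057887026193362
[0.06647101 0.0022746  0.        ] 0.035388799631387274
```

```bash
python3 -c "
from plant import *
print(close_job())"
```

```text
the job is handed in; nothing more can be done
None
```

The job is handed in: the canister lies on its side with its mouth towards the spout and its rim against the end lip, about 2 mm off the spout's centre line and square to within about half a degree by camera measurement; it was only pushed, and the other things were left alone.

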